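# Latch back the sprung mould gate and set the parting blade in the seam

## Task

The cast in the plaster mould on the sloping cradle is ready to come out. First take the red ball knob, swing the sprung blue gate back off the mould and, holding it there against its spring, slide the bolt across behind the front prong of the steel keeper fork so that the gate stays back when you let go; never let it slam shut. Then take the parting blade from the wooden tool block, push it into the narrow slot in the mould's seam until its shoulder sits on the plaster, and leave it standing there, without disturbing the grey bracket, the spare mould half or the mallet.

Things in the scene. Friction and masses are not known exactly. Their poses are not given: they have to be found in the camera images.
- seam_slot (a point): Centre of the parting slot's mouth on the mould's sloping top face (plane z = 0 here). Axes = the bed's: x uphill from the robot; y left along the seam; z square off the top face, leaning 32 deg (0.56 rad) from vertical toward the robot: the blade goes in along -z. Slot 40 mm (y) by 6 mm (x), 45 mm deep, mouth flared to 14 mm over the top 7 mm. The big opening 75 mm to its right is the pour well.
- gate_hinge (a point): Middle of the gate's hinge axis, low behind the mould; same axes as seam_slot, the hinge runs along y. In these axes the knob at gate angle a has x = 155 sin(a) mm and z = 155 cos(a) mm.
- bolt_knob (a point): Centre of the red ball knob, 32 mm diameter, on a 7 mm stem, 39 mm above the bolt's rod on the gate's top rail; it moves with gate and bolt. Held with a finger before and one behind it (across the swing), it cannot slip away as the gate turns it between them. At bolt 0 its y is 15 mm to the right (-y) of gate_hinge.
- gate (a joint): Angle of the blue sprung gate (rad): 0 pressing on the mould, growing as it swings back away from the robot; stop at 1.05. Torsion springs pull it shut, about 4 N at the knob when shut, 9 N at the stop. On the shot bolt it rests against the keeper's front prong at about 0.90: the bolt passes behind that prong only from 0.92 to 1.05.
- bolt (a joint): Slide of the bolt along the hinge (m): 0 to 0.005 (withdrawn) at the start, 0.030 fully shot to the left (+y); about 2 N of friction, stays where left. The steel keeper fork (two prongs, 10 mm thick in y) stands left of the gate, near face 86 mm left of gate_hinge; the rod's end is 78 mm left of it at bolt 0, so it is past the prong from 0.018 on.
- parting_blade: Blade standing upright in the tool block, 110 g. Origin: middle of its lower end; z up the handle, x through the thickness, y across. Steel 3.5 mm thick (last 6 mm: 2.2), 28 mm wide, z = 0 to 36 mm; shoulder plate 20 x 52 x 6 mm above that; dark wooden handle 18 mm (x) by 28 mm (y), z = 42 to 127 mm. Either face may go either way round.
- tool_block: Fixed wooden block, 90 mm (x) by 170 mm (y), 45 mm high; origin at the centre of its underside. The blade stands in its middle slot (7 x 33 mm), shoulder on the block's top, tip 9 mm above the bench. A knife handle (top at 115 mm) and a small brush (top at 118 mm) are fixed 66 mm to either side along y.
- cradle: Grey steel frame of the draining cradle, fixed to the bench, 200 x 200 mm; origin at bench height below the bed; x is the level direction in which the bed rises. On its sloping bed stands the white two-half plaster mould: 90 mm along the slope, 160 mm wide, 110 mm high off the bed.
- green_bracket: Bystander: unfired grey-brown bracket, 40 x 75 mm foot, 98 mm tall, loose; origin under its foot. Fragile.
- spare_half: Bystander: open plaster mould half, 80 x 130 x 40 mm, loose; origin under its centre.
- mallet: Bystander: mallet lying on the bench, black rubber head 56 mm diameter by 75 mm, handle along its y axis, 265 mm overall, loose.
There are look-alikes about, which are no part of the job. There is more than one size of the parting_blade; the one meant has the size given above.

How it is judged:
On the way, in this order (a step that is already met when the one before it is completed fails the run):
1. the gate is swung back past the keeper's front prong, bolt still withdrawn (value of joint gate above 0.86 rad and value of joint bolt below 0.015 m), for 0.05 s.
2. the bolt is shot behind the prong and the gate stays back by itself, let go, before the blade is in the seam (value of joint gate above 0.82 rad and value of joint bolt above 0.02 m and contact force between each of the arm, the fingers and gate below 0.2 N and distance between parting_blade and seam_slot above 0.06 m), for 0.3 s.
At the end, for the whole second after the job is handed in: Gate stays back (over 0.82 rad) on the shot bolt (over 20 mm); blade stands by itself, at rest, in the seam slot: tip 31 mm or more below the mould's top face (36 when seated), within 8 mm (x) and 12 mm (y) of the slot's centre, handle within 0.2 rad of square to that face (value of joint gate above 0.82 rad and value of joint bolt above 0.02 m and z of parting_blade in the frame of seam_slot below -0.031 m and x of parting_blade in the frame of seam_slot between -0.008 and 0.008 m and y of parting_blade in the frame of seam_slot between -0.012 and 0.012 m and angle between the z axis of parting_blade and the z axis of seam_slot, either way round below 0.2 rad and linear speed of parting_blade below 0.02 m/s); the robot touches nothing.
It fails at once if the gate slams shut on the mould (value of joint gate below 0.5 rad and velocity of joint gate below -3 rad/s).
It fails at once if the grey bracket is pushed more than 20 mm or tipped (distance of green_bracket from where it was at the start of the episode above 0.02 m or angle between green_bracket's own z axis and vertical above 0.3 rad).
It fails at once if the spare mould half or the mallet is pushed more than 20 mm (distance of any of spare_half, mallet from where it was at the start of the episode above 0.02 m).
It also fails if it takes over 58 s, if anything falls off the work surface, if the arm or the gripper's body presses on something with over 40 N, if the wrist force passes 120 N, or if a joint passes its speed limit or range.

## Robot

A 6-joint arm with a two-finger parallel gripper is mounted at the origin on the work surface. World frame = base frame: x ahead of the robot, y to its left, z up, the work surface at z = 0. Lengths are in m, angles in rad, forces in N, time in s.
With the tool pointing down it reaches from about 0.2 to 0.875 m from the base axis. Payload 3.4 kg.
Tool frame: the origin (TCP) lies between the finger pads; the fingertips stand 25 mm ahead of it and the grasp point (between the pads) lies 6 mm ahead of it (r.nose_length is the z of the fingertips in the tool frame, in m); z points along the fingers, y is the line along which they close (so a half turn about z gives the same grasp; the last joint's range is limited). The gripper opens to 94 mm and grips with 3 to 60 N. Pads are 16 mm wide; open, the fingers measure 119 mm over their backs; the gripper's body (75 mm by 177 mm) begins 78 mm behind the grasp point.
Start: joints at [-1.421, 0.276, 1.505, -0, 1.361, -0.121], TCP at [0.154, -0.554, 0.204] pointing down, gripper open.
Joint ranges: [-2.89, 2.89], [-0.75, 2.08], [0.22, 2.7], [-1.18, 4.32], [0.11, 2.71], [-2.7, 2.7]. Speed limits (rad/s): [2.57, 2.57, 3.14, 3.14, 3.14, 3.14].

## Interface

Orientations are given as a unit quaternion [w, x, y, z].
In Python, from plant import r, gripper_to, inverse_kinematics, vision, models, telemetry gives the robot as it stands. Calls block until the motion is done:
- r.move_to(position, orientation): joint-space move of the TCP to a pose.
- r.move_l(position, rot=None, vel=0.15, guard=None): straight line of the TCP; rot=None keeps the orientation; vel is the mean speed in m/s. With guard (N) it stops when the force on the tool has changed by that much, and returns True; else False.
- r.movej(angles): joint-space move.
- gripper_to(opening, f_grip=None): finger opening in m; f_grip is the grip in N (None keeps the last); returns when the fingers have stopped.
- r.hold(seconds).
- inverse_kinematics(position, orientation): joint angles nearest the present ones, or None.
- vision.snapshot(name): name is "side" or "top" or "wrist"; returns the picture (420x560x3 uint8, red, green, blue); there is no depth.
- vision.get_calibration(name): a dict with "fx", "fy", "cx", "cy" (pixels), "position" and "orientation" of the camera in the world. Camera axes: x right, y down, z forward; pixel columns grow to the right and rows downward; lengths in m; the calibration is good to about 2 mm. A picture is of the moment at which its call begins: read the wrist's pose just before it. get_calibration takes no time and is no camera call; for the wrist camera it gives the pose at the moment of the call.
A pose or a line that the arm cannot do raises r.PlanningError and nothing moves.
- r.sign_off(): hands the job in; it is judged then, once.
Trained networks look in the newest picture that a camera, given by its name, has taken for a name from the list of things; names that differ only in an ending like _2 or _b are one class to them, and where a whole thing is asked for, a point or a joint stands for the part that bears it (a point fixed in the world has none). Each returns a list of dicts, best first, with "score" (0 to 1); they miss things now and then, are a little off and sometimes report something else, mostly with a low value. They report only what shows in the picture. A call takes as long as a camera call. They do not tell look-alikes from the thing itself.
- models.boxes_of(thing, camera): "at" ([x, y, z] in m, in world coordinates, good to about 4 mm: the middle of the surface that is visible of it).
- models.regions_of(thing, camera): "pixels" (420x560 bool, what is visible of it).
- models.mark_of(thing, camera): "at" ([x, y, z] in m, in world coordinates, good to about 4 mm: a listed point, or the origin of a listed thing).
Readings, each from a call of its own:
- telemetry.current_t(): time.
- telemetry.current_joints(): joint angles.
- telemetry.current_dq(): joint speeds.
- telemetry.current_joint_efforts(): joint torques, N m.
- telemetry.current_ee_pos(): TCP position.
- telemetry.current_tool_rot(): TCP orientation.
- telemetry.current_wrist_force(): force on the tool from outside, world axes, zero at the start.
- telemetry.current_torque(): the same for the moment, N m.
- telemetry.current_opening(): finger opening in m.
- telemetry.current_finger_force(): force on a finger pad.
Only numpy, scipy, OpenCV 4.12 (cv2) and the standard library are available. Lean on these libraries where they do the work, as an engineer would, in place of code of your own. Each camera call takes 0.05 s, during which the arm holds its last target. There are 200 camera calls.

## Working session

There is one attempt and no reset: what is moved stays moved. The work goes in short steps, each a Python script; the robot and the scene stay as the last script left them, time stands still between calls to the robot, and variables do not carry over. Pictures are saved under pics/ and viewed, at most 10 in all, crops included, and the job is handed in when it is done.

```bash
ls; mkdir -p pics; cat > look.py <<'E'
from plant import r, gripper_to, inverse_kinematics, vision, models, telemetry
import numpy as np, cv2
E
python3 - <<'E'
from look import *
ims=[]
for c in ("side","top"):
    im=vision.snapshot(c); cv2.imwrite(f"pics/{c}0.png",im[:,:,::-1]); ims.append(im)
    k=vision.get_calibration(c); print(c,np.round(k["position"],3),np.round(k["orientation"],3),k["fx"],k["cx"],k["cy"])
    for n in ["seam_slot","gate_hinge","bolt_knob","parting_blade","tool_block","cradle","green_bracket","spare_half","mallet"]:
        print(n,[(np.round(d["at"],3).tolist(),round(d["score"],2)) for d in models.mark_of(n,c)])
print(telemetry.current_t())
E
```

```text
pics
side [0.354 0.895 0.815] [ 0.058 -0.135  0.88  -0.451] 511.38501962214616 285.9576431263152 206.7182728245393
seam_slot [([0.459, 0.232, 0.16], 0.63)]
gate_hinge [([0.566, 0.187, 0.112], 0.97)]
bolt_knob [([0.487, 0.169, 0.239], 0.91)]
parting_blade [([0.427, -0.143, 0.001], 0.97), ([0.572, -0.137, 0.01], 0.62), ([0.636, -0.304, -0.002], 0.62), ([0.46, 0.23, 0.161], 0.28)]
tool_block [([0.574, -0.138, 0.002], 0.76)]
cradle [([0.562, 0.191, 0.002], 0.78)]
green_bracket [([0.776, -0.172, 0.002], 0.59)]
spare_half [([0.78, 0.105, 0.004], 0.79), ([0.563, 0.187, -0.001], 0.23)]
mallet []
top [0.391 0.064 1.419] [ 0.062 -0.697  0.712 -0.058] 500.72094737378734 283.0020757546692 215.2100319938872
seam_slot [([0.46, 0.231, 0.164], 0.83)]
gate_hinge [([0.567, 0.187, 0.108], 0.79)]
bolt_knob [([0.485, 0.17, 0.246], 0.65)]
parting_blade [([0.431, -0.139, -0.003], 0.89), ([0.572, -0.137, 0.009], 0.62), ([0.636, -0.3, 0.0], 0.62)]
tool_block [([0.578, -0.132, -0.0], 0.86)]
cradle [([0.56, 0.188, 0.005], 0.79), ([0.514, 0.438, -0.002], 0.51)]
green_bracket [([0.778, -0.166, -0.004], 0.92), ([0.482, 0.17, 0.242], 0.4)]
spare_half [([0.782, 0.1, 0.0], 0.64)]
mallet [([0.513, 0.436, 0.001], 0.71)]
1.0
```

View pics/side0.png

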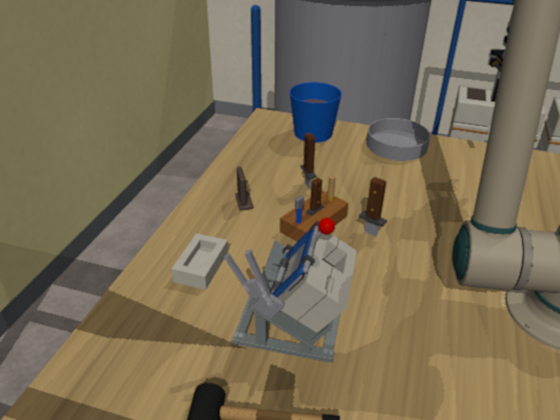

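View pics/top0.png

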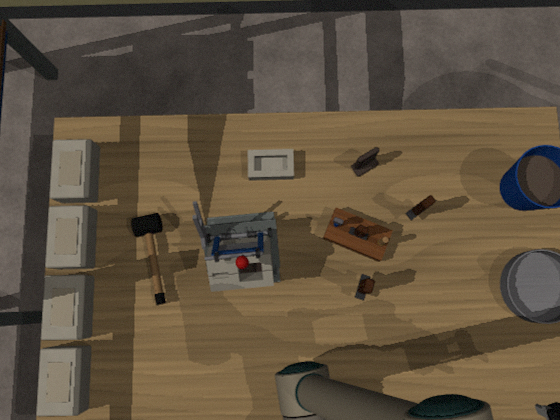

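The pictures show three blades. They are at side (375,205) / top (365,287), side (309,155) / top (422,207), and side (316,195) / top (360,233). The last one stands in the middle slot of the tool block, so it is the one meant. The knob is at side (327,226) and top (242,262). Next I'll go above the block for a close crop, then above the cradle.

```bash
cat >> look.py <<'E'
from scipy.spatial.transform import Rotation as R
def q(m): # matrix -> wxyz
    return R.from_matrix(m).as_quat(scalar_first=True)
def M(qq): return R.from_quat(qq,scalar_first=True).as_matrix()
def frame(z,y):
    z=np.array(z,float);z/=np.linalg.norm(z); y=np.array(y,float); y-=z*(y@z); y/=np.linalg.norm(y)
    return np.column_stack([np.cross(y,z),y,z])
def down(yaw): # closing direction at yaw
    return frame([0,0,-1],[np.cos(yaw),np.sin(yaw),0])
def ray(k,uv,z): # pixel -> point on the plane at height z
    d=M(k["orientation"])@np.array([(uv[0]-k["cx"])/k["fx"],(uv[1]-k["cy"])/k["fy"],1]); p=np.array(k["position"])
    return p+d*(z-p[2])/d[2]
def proj(k,P):
    c=M(k["orientation"]).T@(np.array(P)-np.array(k["position"])); return np.array([k["fx"]*c[0]/c[2]+k["cx"],k["fy"]*c[1]/c[2]+k["cy"]])
def snap(c,name=None):
    k=vision.get_calibration(c); im=vision.snapshot(c)
    if name: cv2.imwrite(f"pics/{name}.png",im[:,:,::-1])
    return k,im
def marks(c,names):
    for n in names: print(n,[(np.round(d["at"],4).tolist(),round(d["score"],2)) for d in models.mark_of(n,c)])
E
python3 - <<'E'
from look import *
k=vision.get_calibration("wrist"); T=M(telemetry.current_tool_rot()); p=np.array(telemetry.current_ee_pos())
off=T.T@(np.array(k["position"])-p); Rc=T.T@M(k["orientation"]); print("cam in tool",off.round(3),Rc.round(2).tolist(),k["fx"])
# camera over the block, closing line along block x; try yaw
Rt=down(np.pi/2-0.0)
for yaw in (0,np.pi/2,-np.pi/2,np.pi):
    Rt=down(yaw); P=np.array([.573,-.137,.45])-Rt@off*[1,1,0]
    print(yaw,P.round(3),inverse_kinematics(P,q(Rt)))
Rt=down(0); P=np.array([.573,-.137,.40])-Rt@off*[1,1,0]
for yaw in (0,np.pi):
    Rt=down(yaw); P=np.array([.573,-.137,.36])-Rt@off*[1,1,0]-Rt@Rc[:,2]*[1,1,0]*.3
    if inverse_kinematics(P,q(Rt)) is not None:
        r.move_to(P,q(Rt)); break
k,im=snap("wrist","blk")
marks("wrist",["parting_blade","tool_block"])
print(telemetry.current_t(),yaw)
E
```

```text
cam in tool [ 0.072 -0.001 -0.181] [[-0.0, -0.97, -0.25], [1.0, -0.0, -0.0], [-0.0, -0.25, 0.97]] 365.9739267581308
0 [ 0.574 -0.209  0.45 ] [-4.63388074e-01  3.14506775e-01  8.61220039e-01 -4.44089210e-16
  1.96586584e+00 -4.63388074e-01]
1.5707963267948966 [ 0.645 -0.136  0.45 ] [-3.13607986e-01  4.07708008e-01  7.17344291e-01 -4.44089210e-16
  2.01654035e+00 -1.88440431e+00]
-1.5707963267948966 [ 0.501 -0.138  0.45 ] [-4.02355882e-01  1.55635191e-01  1.07622307e+00 -4.44089210e-16
  1.90973439e+00  1.16844044e+00]
3.141592653589793 [ 0.572 -0.065  0.45 ] None
parting_blade [([0.4309, -0.1323, 0.0138], 0.96), ([0.5796, -0.1363, 0.0059], 0.63), ([0.6468, -0.2966, 0.0155], 0.63)]
tool_block [([0.5756, -0.135, 0.0007], 0.65)]
3.35 0
```

View pics/blk.png

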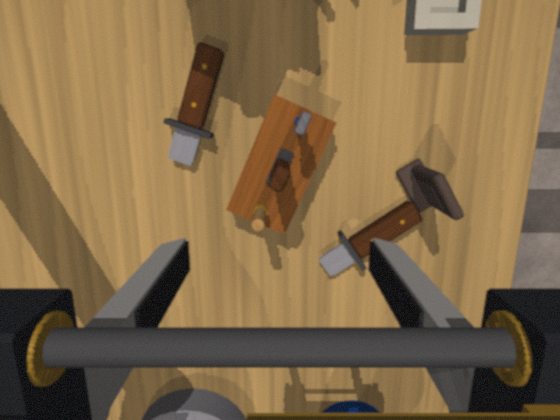

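The crop shows the middle-slot blade, its handle top at (278,178), between the blue knife (303,123) and the brush (258,215). The two look-alikes lie on the bench at (200,100) and (385,230). The bracket is at (435,190). Block top corners: (279,96), (335,125), (285,232), (228,209).

```bash
python3 - <<'E'
from look import *
k=vision.get_calibration("wrist")
c=[ray(k,u,.045) for u in ((279,96),(335,125),(285,232),(228,209))]
print(np.round(c,4).tolist(), "centre",np.mean(c,0).round(4))
for a,b in ((0,3),(1,2),(1,0),(2,3)): d=c[b]-c[a]; print(np.hypot(*d[:2]).round(3),np.arctan2(d[1],d[0]).round(3))
print("handle top",ray(k,(278,178),.136).round(4))
T=M(telemetry.current_tool_rot()); p=np.array(telemetry.current_ee_pos())
off=T.T@(np.array(k["position"])-p)
for yaw in (0.0,):
    Rt=down(yaw); P=np.array([.49,.20,.42])-Rt@off*[1,1,0]-[0,.09,0]
    r.move_to(P,q(Rt))
k,im=snap("wrist","crd")
marks("wrist",["seam_slot","gate_hinge","bolt_knob","cradle"])
for n in ("seam_slot","bolt_knob","gate_hinge"): print(n,[np.round(d["at"],4).tolist() for d in models.boxes_of(n,"wrist")])
print(telemetry.current_t())
E
```

```text
[[0.5735, -0.0422, 0.045], [0.6475, -0.0791, 0.045], [0.5817, -0.2279, 0.045], [0.5017, -0.1938, 0.045]] centre [ 0.5761 -0.1357  0.045 ]
0.168 -2.013
0.163 -1.987
0.083 2.679
0.087 2.739
handle top [ 0.5721 -0.1337  0.136 ]
seam_slot []
gate_hinge [([0.5646, 0.1883, 0.1114], 0.76)]
bolt_knob [([0.4853, 0.1719, 0.2403], 0.82)]
cradle [([0.5636, 0.1895, -0.0021], 0.94)]
seam_slot [[0.5095, 0.16, 0.1431]]
bolt_knob [[0.4953, 0.1676, 0.2463], [0.5156, 0.165, 0.136]]
gate_hinge [[0.508, 0.1637, 0.1435]]
4.5667
```

View pics/crd.png

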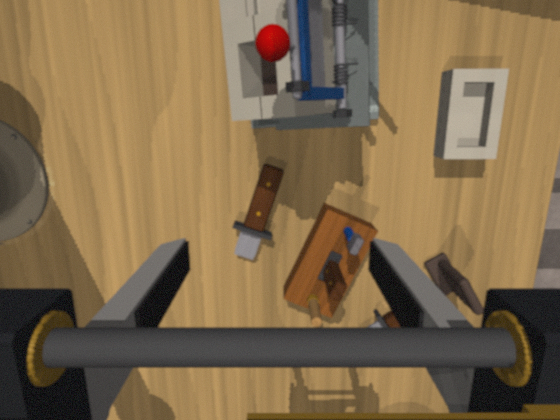

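The crop shows the knob at (273,43), the gate's hinge rod from (340,0) to (345,115), and the frame's right edge from (375,0) to (378,120). I need the cradle yaw from those edges, then I'll go for the knob.

```bash
python3 - <<'E'
from look import *
k=vision.get_calibration("wrist")
def yw(a,b,z):
    A,B=ray(k,a,z),ray(k,b,z); d=A-B; return np.round(np.arctan2(-d[0],d[1]),3),A.round(3),B.round(3)
print(yw((340,0),(345,115),.11),yw((371,0),(377,118),.02),yw((221,0),(233,120),.14))
im=cv2.imread("pics/top0.png"); g=cv2.cvtColor(im,cv2.COLOR_BGR2GRAY)
kt=vision.get_calibration("top")
L=cv2.createLineSegmentDetector().detect(g)[0][:,0]
for s in L:
    a,b=s[:2],s[2:]
    if min(a[0],b[0])>190 and max(a[0],b[0])<290 and min(a[1],b[1])>205 and max(a[1],b[1])<300 and np.hypot(*(b-a))>22:
        A,B=ray(kt,a,.1),ray(kt,b,.1); d=B-A; y=np.arctan2(d[1],d[0]); print(s.round().tolist(),round((y+np.pi/4)%(np.pi/2)-np.pi/4,3))
# IK along the swing
H=np.array([.5655,.1877,.110])
for psi in (0,.04):
  u=np.array([np.cos(psi),np.sin(psi),0]); yv=np.array([-np.sin(psi),np.cos(psi),0]); t0=np.radians(32)
  X=u*np.cos(t0)+np.array([0,0,np.sin(t0)]); Z=-u*np.sin(t0)+np.array([0,0,np.cos(t0)])
  for a,t in ((0,-.3),(0,-.56),(.5,0),(1.02,0),(1.02,.2),(1.02,.46)):
    K=H-.013*yv+.155*(np.sin(a)*X+np.cos(a)*Z)
    zt=-(u*np.sin(t)+np.array([0,0,np.cos(t)])); Rt=frame(zt,u)
    j=inverse_kinematics(K-.006*zt,q(Rt)); print(a,t,K.round(3),None if j is None else j.round(2))
E
```

```text
(np.float64(0.088), array([0.565, 0.24 , 0.11 ]), array([0.577, 0.105, 0.11 ])) (np.float64(0.118), array([0.623, 0.264, 0.02 ]), array([0.642, 0.099, 0.02 ])) (np.float64(0.07), array([0.425, 0.232, 0.14 ]), array([0.435, 0.099, 0.14 ]))
[273.0, 283.0, 270.0, 252.0] 0.072
[239.0, 280.0, 235.0, 257.0] 0.18
[253.0, 251.0, 217.0, 255.0] 0.088
[209.0, 224.0, 248.0, 219.0] 0.096
[226.0, 249.0, 257.0, 246.0] 0.071
[209.0, 218.0, 254.0, 213.0] 0.088
[276.0, 229.0, 280.0, 266.0] 0.07
[247.0, 288.0, 272.0, 286.0] 0.064
0 -0.3 [0.483 0.175 0.241] [ 0.27 -0.    1.78 -0.09  1.08  0.3 ]
0 -0.56 [0.483 0.175 0.241] [ 0.35 -0.11  1.98 -0.27  0.75  0.51]
0.5 0 [0.556 0.175 0.265] [ 0.18  0.26  1.36 -0.    1.52  0.18]
1.02 0 [0.635 0.175 0.249] [ 0.16  0.38  1.22 -0.    1.54  0.16]
1.02 0.2 [0.635 0.175 0.249] [0.15 0.51 1.03 0.03 1.8  0.15]
1.02 0.46 [0.635 0.175 0.249] [0.13 0.69 0.77 0.07 2.13 0.15]
0 -0.3 [0.484 0.171 0.241] [ 0.25 -0.01  1.78 -0.07  1.07  0.24]
0 -0.56 [0.484 0.171 0.241] [ 0.32 -0.12  1.99 -0.22  0.74  0.4 ]
0.5 0 [0.557 0.174 0.265] [ 0.18  0.26  1.36 -0.    1.52  0.14]
1.02 0 [0.635 0.177 0.249] [ 0.17  0.39  1.22 -0.    1.54  0.13]
1.02 0.2 [0.635 0.177 0.249] [0.15 0.52 1.02 0.02 1.8  0.12]
1.02 0.46 [0.635 0.177 0.249] [0.14 0.7  0.77 0.05 2.14 0.12]
```

Yaw is about 0.08, and the knob, hinge and radius all agree. Next I'll grip the knob and swing the gate.

```bash
cat >> look.py <<'E'
psi=.08; H=np.array([.566,.1877,.110]); t0=np.radians(32); up=np.array([0,0,1.])
u=np.array([np.cos(psi),np.sin(psi),0]); yv=np.array([-np.sin(psi),np.cos(psi),0])
X=u*np.cos(t0)+up*np.sin(t0); Z=-u*np.sin(t0)+up*np.cos(t0)
def knob(a,t,yb,back=0.): # TCP pose with grasp point at the knob
    K=H+yb*yv+.155*(np.sin(a)*X+np.cos(a)*Z); zt=-(u*np.sin(t)+up*np.cos(t))
    return K-(.006+back)*zt,q(frame(zt,u))
def ws(): return np.round(telemetry.current_wrist_force(),1),np.round(telemetry.current_opening(),4),round(telemetry.current_t(),2)
tilt=lambda a:-.4+.7*a
E
python3 - <<'E'
from look import *
gripper_to(.064)
r.move_to(*knob(0,-.4,-.0105,.09))
P,Q=knob(0,-.4,-.0105)
print(r.move_l(P,vel=.12,guard=12),ws())
gripper_to(.0,f_grip=25); print("closed",ws())
for a in (.12,.25,.4,.55,.7):
    P,Q=knob(a,tilt(a),-.0105); r.move_l(P,Q,vel=.1); print(a,ws(),np.round(telemetry.current_ee_pos()-P,4))
k,im=snap("side","swing")
E
```

```text
False (array([-0.5,  0.1, -0. ]), np.float64(0.064), 6.83)
closed (array([ 0.8,  0.3, -1.6]), np.float64(0.0246), 7.54)
0.12 (array([-13. ,  -1.4,  14. ]), np.float64(0.0202), 7.88) [-0.0015 -0.0002  0.0018]
0.25 (array([-15.6,  -2.1,  29.2]), np.float64(0.0114), 8.24) [0.0002 0.0001 0.0061]
0.4 (array([-10.4,  -0.4,  28.9]), np.float64(0.0008), 8.63) [0.0015 0.0006 0.0075]
0.55 (array([-6.3, -0.5, 27.7]), np.float64(0.0006), 9.03) [0.002  0.0006 0.0074]
0.7 (array([-3.4, -0.2, 27.3]), np.float64(0.0004), 9.42) [0.0025 0.0004 0.0073]
```

```bash
python3 - <<'E'
import cv2
im=cv2.imread("pics/swing.png"); cv2.imwrite("pics/swing_c.png",cv2.resize(im[120:360,180:500],None,fx=2.4,fy=2.4))
E
```

```text
(no output)
```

View pics/swing_c.png

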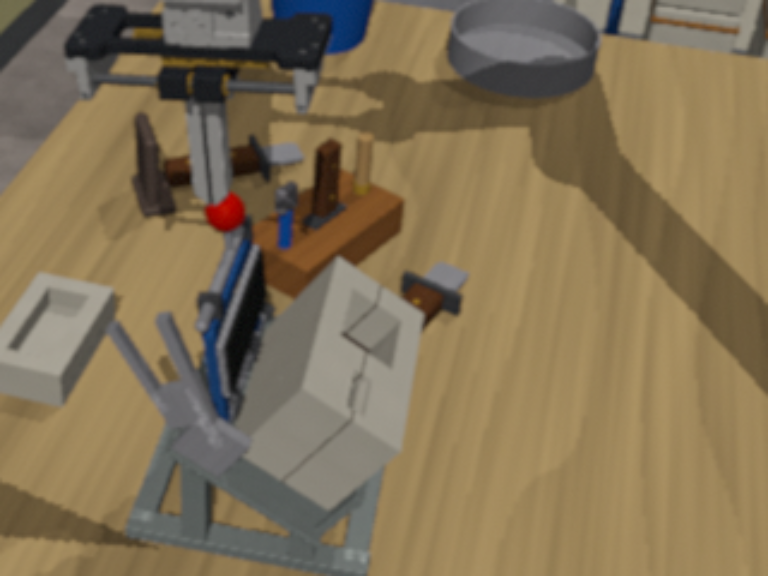

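The crop shows closed fingers at the ball's top (225,210), with the gate part way open, so the grip was shallow and slipped up. Before moving, I'll measure where the ball is now.

```bash
python3 - <<'E'
from look import *
for c in ("side","top","wrist"):
    k,im=snap(c,"now_"+c); marks(c,["bolt_knob"])
    g=cv2.inRange(cv2.cvtColor(im,cv2.COLOR_RGB2HSV),(0,180,90),(6,255,255))|cv2.inRange(cv2.cvtColor(im,cv2.COLOR_RGB2HSV),(174,180,90),(180,255,255))
    n,l,s,ce=cv2.connectedComponentsWithStats(g); i=1+np.argmax(s[1:,4]) if n>1 else 0; print(c,s[i],ce[i])
    d=M(k["orientation"])@np.array([(ce[i][0]-k["cx"])/k["fx"],(ce[i][1]-k["cy"])/k["fy"],1])
    print(" cam",np.round(k["position"],4)," dir",d.round(4)," at z=.24",ray(k,ce[i],.24).round(4))
T=M(telemetry.current_tool_rot()); p=np.array(telemetry.current_ee_pos()); print("tcp",p.round(4),"tip",(p+.025*T[:,2]).round(4),"model a=.7",(knob(.7,0,-.0105)[0]-[0,0,.006]).round(4), r.nose_length)
E
```

```text
bolt_knob [([0.5848, 0.1755, 0.2631], 0.84)]
side [266 200  16  16 176] [274.23295455 208.51136364]
 cam [0.3541 0.8946 0.8151]  dir [ 0.2444 -0.7698 -0.5901]  at z=.24 [0.5923 0.1443 0.24  ]
bolt_knob [([0.5783, -0.1314, -0.0007], 0.46)]
top [     0      0    560    420 235200] [279.5 209.5]
 cam [0.3907 0.0645 1.419 ]  dir [ 0.1809  0.0109 -0.9835]  at z=.24 [0.6075 0.0776 0.24  ]
bolt_knob []
wrist [241 223  52  46 907] [260.77287762 238.10804851]
 cam [0.598  0.2534 0.4575]  dir [-0.0973 -0.3427 -0.9397]  at z=.24 [0.5755 0.1741 0.24  ]
tcp [0.59   0.1794 0.277 ] tip [0.588  0.1793 0.252 ] model a=.7 [0.5886 0.179  0.2635] 0.025
```

View pics/now_wrist.png

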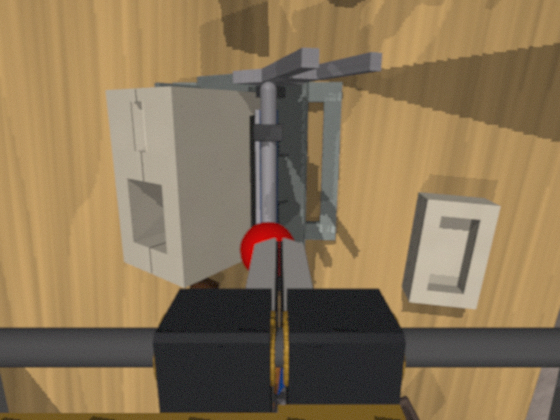

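The wrist view shows the ball, visible part centred near (268,248), sticking out in front and to the left of the closed fingers, whose tips end at about (283,242). I'll check that geometry by projection.

```bash
python3 - <<'E'
from look import *
T=M(telemetry.current_tool_rot()); p=np.array(telemetry.current_ee_pos())
kw=vision.get_calibration("wrist"); ks=vision.get_calibration("side")
for n,l in (("tip",[0,0,.025]),("tip+x",[.008,0,.025]),("tip-x",[-.008,0,.025])): P=p+T@l; print(n,P.round(4),proj(kw,P).round(),proj(ks,P).round())
def tri(a,b):
    A=[];B=[]
    for k,uv in ((kw,a),(ks,b)):
        d=M(k["orientation"])@np.array([(uv[0]-k["cx"])/k["fx"],(uv[1]-k["cy"])/k["fy"],1]); d/=np.linalg.norm(d); m=np.eye(3)-np.outer(d,d); A.append(m);B.append(m@np.array(k["position"]))
    x=np.linalg.solve(sum(A),sum(B)); return x.round(4), proj(kw,x).round(1),proj(ks,x).round(1)
print(tri((268,249),(274.2,208.5)))
print(telemetry.current_finger_force(),telemetry.current_opening())
E
python3 - <<'E'
import cv2,numpy as np
a=cv2.resize(cv2.imread("pics/now_side.png")[160:260,220:330],None,fx=5,fy=5); b=cv2.resize(cv2.imread("pics/now_wrist.png")[210:310,230:330],None,fx=2.4,fy=5)
cv2.imwrite("pics/cc.png",np.hstack([a,b]))
E
```

```text
tip [0.588  0.1793 0.252 ] [280. 239.] [271. 214.]
tip+x [0.5873 0.1872 0.252 ] [280. 226.] [270. 217.]
tip-x [0.5886 0.1713 0.252 ] [280. 251.] [272. 212.]
(array([0.5822, 0.177 , 0.2649]), array([267.6, 249.2]), array([274.1, 208.5]))
11.805609441362321 0.0005405237173103072
```

View pics/cc.png

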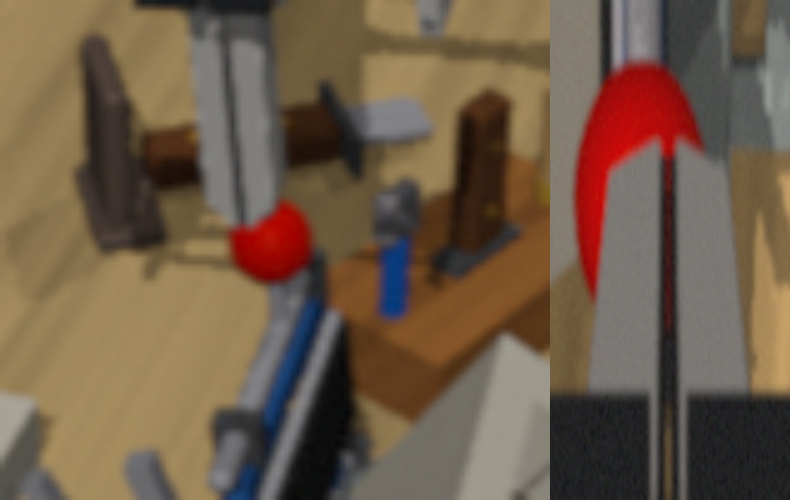

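The tips show at v≈237–240 where a 25 mm nose would put them at 226. Side view, the 24.6 mm closure on the ball and the contact height all agree: the fingertips are at about TCP −2 mm, some 25 mm shorter than stated. The closed tips now press on top of the ball and hold it by friction. I'll lead the gate gently back shut, then grip 27 mm deeper.

```bash
python3 - <<'E'
from look import *
for a in (.6,.5,.4,.3,.2,.1,.0,-.06):
    P,Q=knob(a,tilt(max(a,0)),-.0105); zt=M(Q)[:,2]; r.move_l(P+.001*zt,Q,vel=.06); print(a,ws())
k,im=snap("side","back")
marks("side",["bolt_knob"])
E
```

```text
0.6 (array([-5.7, -0.8, 28.1]), np.float64(0.0005), 10.18)
0.5 (array([-6.5, -0.1, 29.2]), np.float64(0.0004), 10.6)
0.4 (array([-11. ,  -1.6,  30.2]), np.float64(0.0002), 11.02)
0.3 (array([-14.1,  -1.5,  31.9]), np.float64(0.0004), 11.43)
0.2 (array([-17.8,  -2.6,  34.5]), np.float64(0.0002), 11.85)
0.1 (array([-24.6,  -2.4,  37.3]), np.float64(0.0003), 12.27)
0.0 (array([-24. ,  -2.1,  39.8]), np.float64(-0.0001), 12.68)
-0.06 (array([-15.4,  -2.4,  42.3]), np.float64(0.0005), 12.99)
bolt_knob [([0.487, 0.1677, 0.239], 0.68)]
```

```bash
cat >> look.py <<'E'
_k=knob
SH=.027   # fingertips measured ~27 mm shorter than stated
def knob(a,t,yb,back=0.): return _k(a,t,yb,back-SH)
E
python3 - <<'E'
from look import *
p=np.array(telemetry.current_ee_pos()); T=M(telemetry.current_tool_rot())
r.move_l(p-.06*T[:,2],vel=.1)
gripper_to(.064); k,im=snap("side"); marks("side",["bolt_knob"])
r.move_l(knob(0,-.4,-.0105,.06)[0],knob(0,-.4,-.0105,.06)[1],vel=.15)
P,Q=knob(0,-.4,-.0105)
print(r.move_l(P,Q,vel=.08,guard=10),ws(),(telemetry.current_ee_pos()-P).round(4))
gripper_to(.0,f_grip=25); print("closed",ws(),telemetry.current_finger_force())
E
```

```text
bolt_knob [([0.4865, 0.1668, 0.2369], 0.78)]
False (array([-0.2, -0.4, -0.8]), np.float64(0.0644), 16.4) [0.0003 0.0001 0.0006]
closed (array([ 0.4, -0.3,  0.3]), np.float64(0.0308), 17.02) 24.999977946281433
```

Opening is 30.8 mm, a true grip at the ball's equator. Now the swing.

```bash
python3 - <<'E'
from look import *
for a in (.12,.25,.4,.55,.7,.85,.95,1.01):
    P,Q=knob(a,tilt(a),-.0105); r.move_l(P,Q,vel=.1); w=ws(); print(a,w,(telemetry.current_ee_pos()-P).round(4))
    if w[1]<.027: break
k,im=snap("side"); marks("side",["bolt_knob"]); print(_k(a,0,-.0105)[0]-[0,0,.006])
E
```

```text
0.12 (array([-6.9, -1. ,  4.2]), np.float64(0.0307), 17.34) [-0.002  -0.0003 -0.0008]
0.25 (array([-6.3, -0.6,  3.3]), np.float64(0.0307), 17.68) [-0.0023 -0.0004 -0.0011]
0.4 (array([-6. , -0.5,  1.4]), np.float64(0.031), 18.03) [-0.0021 -0.0005 -0.001 ]
0.55 (array([-5.2, -2.6,  2.5]), np.float64(0.0309), 18.39) [-0.0021 -0.0005 -0.0008]
0.7 (array([-5.3, -1.4,  0.2]), np.float64(0.0305), 18.75) [-0.0018 -0.0003 -0.001 ]
0.85 (array([-6.6,  0.6,  1.2]), np.float64(0.0309), 19.11) [-0.0022 -0.0002 -0.001 ]
0.95 (array([-5.9, -1.1, -2.6]), np.float64(0.0308), 19.4) [-0.0018 -0.0002 -0.0015]
1.01 (array([-7.1, -0.2, -3.8]), np.float64(0.0307), 19.65) [-0.0024 -0.0002 -0.0013]
bolt_knob [([0.6352, 0.1796, 0.2481], 0.66)]Traceback (most recent call last):
  File "<stdin>", line 5, in <module>
NameError: name '_k' is not defined. Did you mean: 'k'?
```

```bash
python3 - <<'E'
from look import *
p=np.array(telemetry.current_ee_pos())
P,Q=knob(1.01,tilt(1.01),-.0105+.030)
for i in (.01,.02,.026,.030):
    P,Q=knob(1.01,tilt(1.01),-.0105+i); g=r.move_l(P,vel=.05,guard=9); print(i,g,ws(),((telemetry.current_ee_pos()-p)@yv).round(4))
    if g: break
k,im=snap("side","shot"); marks("side",["bolt_knob"]); snap("wrist","shot_w")
cv2.imwrite("pics/shot_c.png",cv2.resize(im[150:350,190:400,::-1],None,fx=2.8,fy=2.8))
E
```

```text
0.01 False (array([-7. ,  0.6, -3.9]), np.float64(0.0309), 20.1) 0.0106
0.02 False (array([-7. ,  0.5, -4.3]), np.float64(0.031), 20.45) 0.0207
0.026 False (array([-7.9, -0.6, -4. ]), np.float64(0.0309), 20.72) 0.0265
0.03 False (array([-7.2, -5.7, -3.9]), np.float64(0.0306), 20.97) 0.0273
bolt_knob []
```

View pics/shot_c.png

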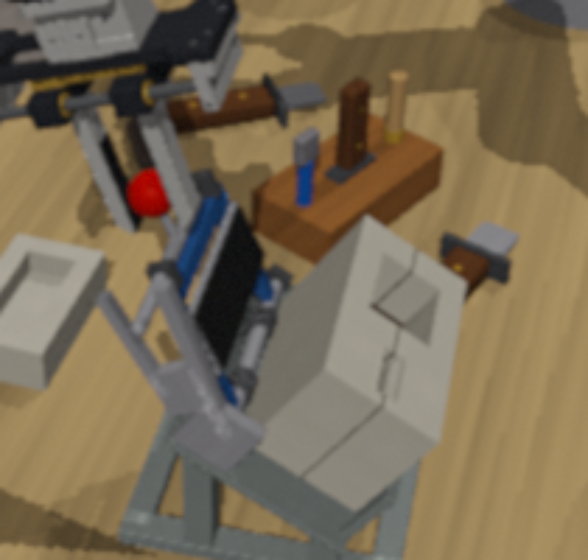

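The ball is still held at (150,192), and the rod end lies between the fork's prongs at about (160,275). The −5.7 N in y shows the bolt at its stop. I'll ease the gate onto the prong, let go and withdraw.

```bash
python3 - <<'E'
from look import *
yb=-.0105+.0268; t=tilt(1.01)
for a in (.96,.93,.91,.895):
    P,Q=knob(a,t,yb); r.move_l(P,Q,vel=.05); print(a,ws(),telemetry.current_finger_force())
    if telemetry.current_wrist_force()[0]>-1: break
gripper_to(.07); p=np.array(telemetry.current_ee_pos()); T=M(telemetry.current_tool_rot())
print("open",ws())
r.move_l(p-.10*T[:,2],vel=.12); print(ws())
# now look at the slot square on: camera axis along -Z, above the slot
k=vision.get_calibration("wrist"); p=np.array(telemetry.current_ee_pos()); T=M(telemetry.current_tool_rot())
off=T.T@(np.array(k["position"])-p); Rc=T.T@M(k["orientation"])
S=np.array([.460,.2315,.162])
Rt=frame(-Z,X)        # tool square to the mould face, closing line uphill
# TCP so that the slot appears mid image at 0.24 m distance
P=S-Rt@off-Rt@Rc[:,2]*.28
print(P.round(3),inverse_kinematics(P,q(Rt)))
r.move_to(P,q(Rt))
k,im=snap("wrist","slot"); print(proj(k,S)); marks("wrist",["seam_slot","gate_hinge"])
snap("side"); marks("side",["bolt_knob"])
print(telemetry.current_t())
E
```

```text
0.96 (array([-7.9, -1.3, -1.3]), np.float64(0.031), 21.43) 24.999042749404907
0.93 (array([-6.4, -1.3, -3.2]), np.float64(0.0306), 21.68) 24.998878240585327
0.91 (array([-5.3, -1.5, -4.6]), np.float64(0.0307), 21.93) 24.99888002872467
0.895 (array([-1.2,  0.6, -8.6]), np.float64(0.0309), 22.18) 24.99849110841751
open (array([ 0.2, -0.6, -0.2]), np.float64(0.0702), 22.95)
(array([0.3, 0.2, 0.6]), np.float64(0.0703), 23.93)
[0.413 0.225 0.239] [ 0.55091285 -0.15525178  2.04056719 -0.34916558  0.77927135  0.66102547]
[275.60918772 206.72044941]
seam_slot [([0.4602, 0.2306, 0.1599], 0.94)]
gate_hinge [([0.5662, 0.1881, 0.1121], 0.86)]
bolt_knob [([0.617, 0.2028, 0.2549], 0.92)]
25.425
```

View pics/slot.png

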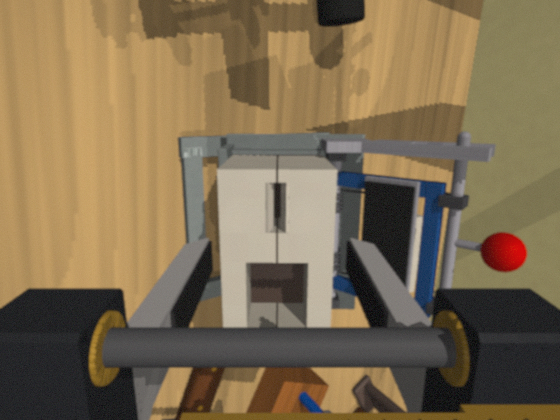

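The gate stands back on the bolt: knob at (503,252), rod behind the prong at (460,150). The slot mouth spans (267–287, 182–232). Its centre (277,207) is within 1 mm of my estimate, and its edges are parallel to the image, so the yaw is right. Next I'll measure the blade from straight above and pick it.

```bash
python3 - <<'E'
from look import *
k=vision.get_calibration("wrist"); p=np.array(telemetry.current_ee_pos()); T=M(telemetry.current_tool_rot())
off=T.T@(np.array(k["position"])-p); Rc=T.T@M(k["orientation"])
r.move_l(p-.05*T[:,2],vel=.2)
B=np.array([.574,-.136]); yaw=-.43
A=np.linalg.inv(down(0)) # want Rt@Rc[:,2] = -z, closing line at yaw
Rt=frame([0,0,-1],[np.cos(yaw),np.sin(yaw),0])@R.from_rotvec([0,-np.arctan2(Rc[0,2],Rc[2,2]),0]).as_matrix()
print("cam axis",(Rt@Rc[:,2]).round(3))
P=np.array([B[0],B[1],.40])-Rt@off
r.move_to(P,q(Rt)); gripper_to(.06)
k,im=snap("wrist","bl"); print("expect",proj(k,[*B,.136]),proj(k,[*B,.045]))
for d in models.regions_of("parting_blade","wrist"):
    m=d["pixels"].astype(np.uint8); c=cv2.findContours(m,0,1)[0]; c=max(c,key=cv2.contourArea); 
    print(round(d["score"],2),m.sum(),cv2.minAreaRect(c),cv2.boundingRect(c))
    cx=cv2.minAreaRect(c)[0]; print(ray(k,cx,.136).round(4),ray(k,cx,.05).round(4))
marks("wrist",["parting_blade"])
cv2.imwrite("pics/bl_c.png",cv2.resize(im[80:340,140:420,::-1],None,fx=2.2,fy=2.2)); print(telemetry.current_t())
E
```

```text
cam axis [ 0.001 -0.    -1.   ]
expect [279.32084309 207.16865424] [279.0430431  207.04336496]
0.98 5124 ((444.8538818359375, 246.78961181640625), (60.1576042175293, 146.34829711914062), 39.28940963745117) (395, 178, 101, 135)
[ 0.6707 -0.2117  0.136 ] [ 0.7024 -0.2366  0.05  ]
0.75 6205 ((148.73822021484375, 182.90292358398438), (70.6374740600586, 157.53460693359375), 4.398705005645752) (111, 104, 72, 158)
[ 0.4957 -0.0809  0.136 ] [ 0.4704 -0.0632  0.05  ]
parting_blade [([0.5768, -0.1346, 0.0053], 0.94), ([0.6437, -0.2973, 0.0184], 0.71), ([0.4292, -0.1357, 0.0142], 0.66)]
27.975
```

View pics/bl_c.png

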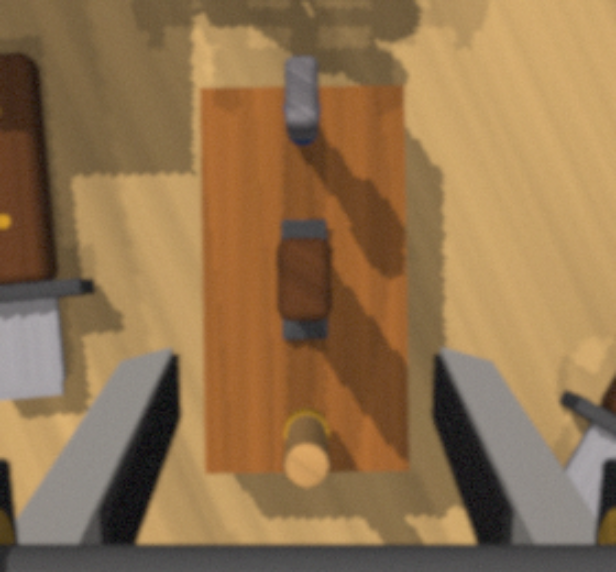

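The blade is centred within 1 mm (handle top (278,206), shoulder plate (279,207)), and the block edges line up with the tool. I'll grip it, lift it and carry it to the slot.

```bash
python3 - <<'E'
from look import *
B=np.array([.5735,-.1358]); Rt=down(-.43)
r.move_to([*B,.20],q(Rt))
print(r.move_l([*B,.083],q(Rt),vel=.12,guard=10),ws())
gripper_to(0,f_grip=40); print("grip",ws(),telemetry.current_finger_force())
p=np.array(telemetry.current_ee_pos()); print("tcp",p.round(4))
r.move_l(p+[0,0,.14],vel=.12); print("lift",ws())
S=np.array([.4600,.2312,.1615])+.0009*X; Ri=frame(-Z,X); h=p[2]-.009
r.move_to(S+Z*(h+.06),q(Ri)); print(ws())
snap("side","pre"); marks("side",["parting_blade","seam_slot"]); print("expect tip",(S+Z*.06).round(3))
snap("top"); marks("top",["parting_blade"])
print("h",h)
E
```

```text
False (array([-0.7,  0.4,  0.6]), np.float64(0.0602), 29.47)
grip (array([-0.2,  0.1,  0.4]), np.float64(0.0177), 30.19) 39.988587498664856
tcp [ 0.5735 -0.1358  0.083 ]
lift (array([-0.2,  0.1, -1.2]), np.float64(0.0178), 31.51)
(array([ 0.9, -0.6,  0. ]), np.float64(0.0179), 33.03)
parting_blade [([0.6382, -0.2995, 0.0132], 0.83), ([0.4288, 0.2303, 0.2098], 0.63), ([0.4312, -0.1373, 0.0133], 0.5)]
seam_slot [([0.4596, 0.2294, 0.1603], 0.67), ([0.7792, -0.1707, -0.0037], 0.39)]
expect tip [0.429 0.229 0.213]
parting_blade [([0.6445, -0.2961, 0.0143], 0.91), ([0.4279, -0.1296, 0.0134], 0.79), ([0.4274, 0.2268, 0.2096], 0.54)]
h 0.07404908732141217
```

The blade is held and its tip is where it should be, within 3 mm. Inserting under guard.

```bash
python3 - <<'E'
from look import *
S=np.array([.4600,.2312,.1615])+.0009*X; h=.074
r.move_l(S+Z*(h+.006),vel=.1)
for d,g in ((-.012,10),(-.030,12),(-.040,12)):
    s=r.move_l(S+Z*(h+d),vel=.03,guard=g); e=(telemetry.current_ee_pos()-S); f=np.array(telemetry.current_wrist_force()); print(d,s,"depth",round(e@Z-h,4),"xy",np.round([e@X,e@yv],4),"F xyz",np.round([f@X,f@yv,f@Z],1))
    if s: break
print(ws())
E
```

```text
-0.012 False depth -0.0121 xy [ 0. -0.] F xyz [-0.6 -0.7 -1.1]
-0.03 False depth -0.0301 xy [ 0. -0.] F xyz [-1.2 -0.1  0.3]
-0.04 True depth -0.0365 xy [0.0006 0.0004] F xyz [0.8 0.4 3. ]
(array([-0.9,  0.4,  3. ]), np.float64(0.0178), 35.77)
```

Seated at 36.5 mm. I'll release, withdraw along the normal and check.

```bash
python3 - <<'E'
from look import *
gripper_to(.05); p=np.array(telemetry.current_ee_pos()); r.move_l(p+.13*Z,vel=.1); print(ws())
r.hold(.3)
S=np.array([.4600,.2312,.1615])
for c in ("side","top"): snap(c,"end_"+c); marks(c,["parting_blade","bolt_knob","green_bracket"])
print("expect",(S-.036*Z).round(3))
E
```

```text
(array([ 0.3, -1.1, -0.4]), np.float64(0.05), 37.91)
parting_blade [([0.4326, -0.1343, 0.0119], 0.94), ([0.6385, -0.3002, 0.0095], 0.87), ([0.4805, 0.232, 0.1348], 0.86)]
bolt_knob [([0.6176, 0.2047, 0.2563], 0.87)]
green_bracket [([0.7781, -0.173, -0.0014], 0.58)]
parting_blade [([0.6446, -0.2966, 0.0136], 0.67), ([0.476, 0.2326, 0.1332], 0.66), ([0.4343, -0.1328, 0.0157], 0.57)]
bolt_knob [([0.6137, 0.209, 0.2605], 0.87)]
green_bracket [([0.7771, -0.1653, -0.0031], 0.61), ([0.5758, -0.1342, -0.0008], 0.24)]
expect [0.479 0.233 0.131]
```

```bash
python3 -c "
from look import *
print(r.sign_off())"
```

```text
the job is handed in; nothing more can be done
None
```

The job is handed in: the gate is held back on the shot bolt and the blade stands seated in the seam slot, though my first grip on the knob slipped and I had to ease the gate shut under control before regripping; the last camera check agreed for gate, blade and bracket, and I did not re-check the spare half or the mallet.

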